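# Pair sample containers with their test cassettes

## Task

The test cassettes are already laid out in the white test station, each with a patient's colour sticker. Move the four colour-capped sample containers out of the grey sample rack and stand each one upright in the station's well in line with the cassette whose sticker matches its cap, so that the containers stand in the same order as the cassettes. Keep the containers upright throughout, and leave the white-capped control where it is in the rack.

Things in the scene. Friction and masses are not known exactly. Their poses are not given: they have to be found in the camera images.
- sample_red_center (a point): Loose upright sample container, 40 g, in the sample rack: milky cylinder 25 mm in diameter, 72 mm tall, flat-footed, with a red screw cap (29 mm in diameter, 18 mm tall) on top; 90 mm tall in all. The point is its centre, 45 mm above its foot and 36 mm below the middle of the cap; z up to the cap; x, y start along the rack's.
- sample_blue_center (a point): Loose upright sample container, 40 g, in the sample rack: milky cylinder 25 mm in diameter, 72 mm tall, flat-footed, with a blue screw cap (29 mm in diameter, 18 mm tall) on top; 90 mm tall in all. The point is its centre, 45 mm above its foot and 36 mm below the middle of the cap; z up to the cap; x, y start along the rack's.
- sample_yellow_center (a point): Loose upright sample container, 40 g, in the sample rack: milky cylinder 25 mm in diameter, 72 mm tall, flat-footed, with a yellow screw cap (29 mm in diameter, 18 mm tall) on top; 90 mm tall in all. The point is its centre, 45 mm above its foot and 36 mm below the middle of the cap; z up to the cap; x, y start along the rack's.
- sample_green_center (a point): Loose upright sample container, 40 g, in the sample rack: milky cylinder 25 mm in diameter, 72 mm tall, flat-footed, with a green screw cap (29 mm in diameter, 18 mm tall) on top; 90 mm tall in all. The point is its centre, 45 mm above its foot and 36 mm below the middle of the cap; z up to the cap; x, y start along the rack's.
- cassette_red: White test cassette, 70 x 25 x 5 mm, with a red sticker, fixed in a lane of the white test station. Origin: centre of its underside, 10.5 mm above the table; x along it, from the well towards the sticker, roughly away from the robot; z up. Its lane's well: centre 78 mm along -x, 36 mm in diameter, rim 40 mm and floor 6 mm above the table, empty at the start. Lanes 50 mm apart along y.
- cassette_blue: White test cassette, 70 x 25 x 5 mm, with a blue sticker, fixed in a lane of the white test station. Origin: centre of its underside, 10.5 mm above the table; x along it, from the well towards the sticker, roughly away from the robot; z up. Its lane's well: centre 78 mm along -x, 36 mm in diameter, rim 40 mm and floor 6 mm above the table, empty at the start. Lanes 50 mm apart along y.
- cassette_yellow: White test cassette, 70 x 25 x 5 mm, with a yellow sticker, fixed in a lane of the white test station. Origin: centre of its underside, 10.5 mm above the table; x along it, from the well towards the sticker, roughly away from the robot; z up. Its lane's well: centre 78 mm along -x, 36 mm in diameter, rim 40 mm and floor 6 mm above the table, empty at the start. Lanes 50 mm apart along y.
- cassette_green: White test cassette, 70 x 25 x 5 mm, with a green sticker, fixed in a lane of the white test station. Origin: centre of its underside, 10.5 mm above the table; x along it, from the well towards the sticker, roughly away from the robot; z up. Its lane's well: centre 78 mm along -x, 36 mm in diameter, rim 40 mm and floor 6 mm above the table, empty at the start. Lanes 50 mm apart along y.
- sample_white_center (a point): Loose control container with a white cap, of the same make and size as the four sample containers (the point is its centre, 45 mm above its foot), standing among them in the sample rack. It stays there.
- sample_rack: Grey two-tier rack, fixed, 64 (x) by 264 (y) by 44 mm high: five holes 36 mm in diameter in a row along its y, 50 mm apart, the middle one at its centre. Origin: centre of its underside, on the table; z up. Containers stand on its bottom plate, 6 mm above the table; 52 mm of each is clear above its top plate.

How it is judged:
By the outcome, as a careful person would: the job done as asked, in the order asked, and still so for the second after the job is handed in, with the robot touching nothing.
It also fails if it takes over 106 s, if anything falls off the work surface, if the arm or the gripper's body presses on something with over 40 N, if the wrist force passes 120 N, or if a joint passes its speed limit or range.

## Robot

A 6-joint arm with a two-finger parallel gripper is mounted at the origin on the work surface. World frame = base frame: x ahead of the robot, y to its left, z up, the work surface at z = 0. Lengths are in m, angles in rad, forces in N, time in s.
With the tool pointing down it reaches from about 0.25 to 0.725 m from the base axis. Payload 4 kg.
Tool frame: the origin (TCP) lies midway between the tips of the shut fingers; the grasp point (between the pads) lies 19 mm behind it; z points along the fingers, y is the direction in which the jaws open and shut (so a half turn about z gives the same grasp; the last joint's range is limited). The gripper opens to 85 mm and grips with 20 to 120 N. Pads are 22 mm wide; open, the fingers measure 114 mm over their backs; the gripper's body (76 mm by 85 mm) begins 54 mm behind the grasp point. The pads swing forward as they close: fully open they stand 13 mm farther back than shut.
Start: joints at [-1.342, 0.241, 0.005, 1.335, 0, 1.571], TCP at [0.113, -0.487, 0.231] pointing down, gripper open.
Joint ranges: [-2.72, 2.72], [-1.05, 1.87], [-1.09, 1.28], [-1.99, 2.15], [-1.42, 1.44], [-3.14, 3.14]. Speed limits (rad/s): [2.79, 2.79, 3.14, 3.14, 3.14, 3.14].

## Interface

Orientations are given as a unit quaternion [x, y, z, w].
In Python, from workcell import bot gives the robot as it stands.
- The arm moves only by the shell command python3 -m inch 'ROWS'. ROWS is JSON, a list of rows, each a list of 5 numbers: the shift along the tool's x, y, z scaled (see below), then the turn about the tool's z scaled (see below), then the closure, from 0 (fully open) to 1 (shut). A call has 1 to 10 rows; each row is the pose to reach, as a shift and turn from the pose commanded when the call began, along the tool's axes at that moment; what a row does not reach only later rows make up. The controller multiplies each number of a shift by 100 cm and each number of a turn by 120 degrees. A row lasts 1/8 s, in which the tool goes at most 62.5 mm and 10.7 degrees, less where a joint would pass 70% of its speed; a pose out of reach is approached as far as the arm can. A call with a number of a shift or a turn outside -1 to 1 is refused whole. A call with a gripper value outside its range is refused whole. The fingers move at their own pace and stop on an object; the grip force is fixed at half the most. Time passes only in rows, so rows that repeat a pose let the fingers close. It gives the time, the measured TCP pose, the force and the opening at its end, in the units of the state.
- bot.get_obs(): the state, without advancing time (a new reading comes with each control period).
- bot.camera(name): name is "scene" or "side" or "wrist"; returns the picture (420x560x3 uint8, red, green, blue); there is no depth.
- bot.calibration(name): a dict with "intrinsics" (3x3 intrinsics, pixels), "xyz" and "attitude" of the camera in the world; the wrist camera has in their place "tool_from_camera" (4x4, takes a point from camera to tool coordinates, whose origin is the TCP and whose axes are the flange's). Camera axes: x right, y down, z forward; pixel columns grow to the right and rows downward; lengths in m; the calibration is good to about 2 mm. A picture is of the moment at which its call begins: read the wrist's pose just before it. calibration takes no time and is no camera call.
- bot.job_done(): hands the job in, once; it reports no verdict.
Trained networks look in the newest picture that a camera, given by its name, has taken for a name from the list of things; names that differ only in an ending like _2 or _b are one class to them, and where a whole thing is asked for, a point or a joint stands for the part that bears it (a point fixed in the world has none). Each returns a list of dicts, best first, with "score" (0 to 1); they miss things now and then, are a little off and sometimes report something else, mostly with a low value. They report only what shows in the picture. A call takes as long as a camera call.
- bot.masks_of(camera, target): "pixels" (420x560 bool, what is visible of it) and "extent" ([left, top, width, height] as shares, 0 to 1, of the picture: columns of its width, rows of its height, round what is visible of it).
- bot.spot_point(camera, target): "point" ([column, row] as shares, 0 to 1, of the picture: columns of its width, rows of its height: a listed point, or the origin of a listed thing).
The state is a dict: "clock": time; "joint_pos": joint angles; "joint_vel": joint speeds; "tau": joint torques, N m; "eef_pos": TCP position; "tool_rot": TCP orientation; "ft_force": force on the tool from outside, world axes, zero at the start; "ft_torque": the same for the moment, N m; "grip_width": finger opening in m.
Only numpy, scipy, OpenCV 4.12 (cv2) and the standard library are available. Lean on these libraries where they do the work, as an engineer would, in place of code of your own. Each camera call takes 0.05 s, during which the arm holds its last target.

## Working session

There is one attempt and no reset: what is moved stays moved. The work goes in short steps, Python scripts to look and compute and a shell command to move; the robot and the scene stay as the last step left them, time stands still between calls to the robot, and variables do not carry over. Pictures are saved under pics/ and viewed, and the job is handed in when it is done.

```bash
mkdir -p pics; ls; python3 - <<'E'
from workcell import bot
import cv2
print(bot.get_obs())
for c in ("scene","side","wrist"):
    im=bot.camera(c); cv2.imwrite(f"pics/{c}0.png",im[:,:,::-1]); print(c,bot.calibration(c))
E
```

```text
pics
{'clock': 0.0, 'joint_pos': array([-1.34199088e+00,  2.41389511e-01,  3.72914156e-03,  1.33517966e+00,
        1.17910177e-05,  1.57081242e+00]), 'joint_vel': array([ 0.0021139 , -0.00021702,  0.00176543, -0.00075169,  0.00094594,
       -0.00080452]), 'tau': array([ 1.01026173e-03, -3.72319043e+01,  2.52408153e+01,  1.68149936e-02,
        1.85698118e-04,  2.38213012e-06]), 'eef_pos': array([ 0.11326964, -0.48636284,  0.23042654]), 'tool_rot': array([ 9.93463543e-01,  1.14145280e-01, -1.10798962e-04, -1.01584387e-03]), 'ft_force': array([ 0.06866524, -1.1627685 ,  0.27581801]), 'ft_torque': array([ 0.0219098 ,  0.02274478, -0.0237245 ]), 'grip_width': 0.08551141059144167}
scene {'intrinsics': array([[540.49303379,   0.        , 278.88712321],
       [  0.        , 540.49303379, 215.21900396],
       [  0.        ,   0.        ,   1.        ]]), 'xyz': array([1.07240938, 0.18650858, 1.00045191]), 'attitude': array([ 0.55263001,  0.794074  , -0.20666883, -0.14606351])}
side {'intrinsics': array([[492.72411391,   0.        , 281.96658809],
       [  0.        , 492.72411391, 202.31117321],
       [  0.        ,   0.        ,   1.        ]]), 'xyz': array([ 0.22423886, -0.7482113 ,  0.69541231]), 'attitude': array([ 0.87635672, -0.20261809,  0.08808339, -0.42800248])}
wrist {'intrinsics': array([[349.64784862,   0.        , 274.57601529],
       [  0.        , 349.64784862, 207.85217845],
       [  0.        ,   0.        ,   1.        ]]), 'tool_from_camera': array([[ 6.79365616e-04, -9.63144118e-01, -2.68985031e-01,
         6.87418486e-02],
       [ 9.99999466e-01,  8.63819399e-04, -5.67382206e-04,
        -1.13469508e-03],
       [ 7.78825321e-04, -2.68984502e-01,  9.63144190e-01,
        -1.41798365e-01],
       [ 0.00000000e+00,  0.00000000e+00,  0.00000000e+00,
         1.00000000e+00]])}
```

View pics/scene0.png

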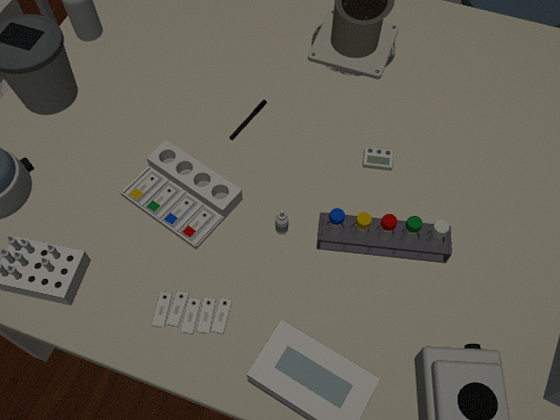

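View pics/side0.png

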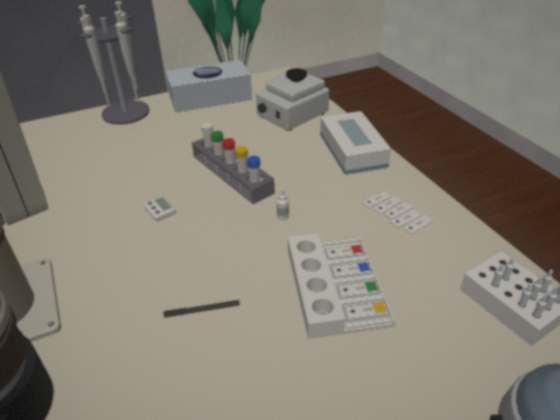

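View pics/wrist0.png

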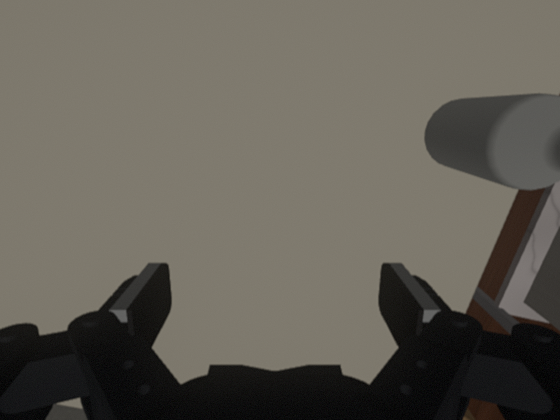

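The scene view shows the rack at about (384,237), with caps in the order blue (337,216), yellow (364,220), red (389,222), green (414,225), white (441,229). The station is at about (185,190), with stickers yellow, green, blue, red from left to right. A small vial stands between them at (282,222). Next I'll measure positions.

```bash
cat > h.py <<'E'
import numpy as np
from scipy.spatial.transform import Rotation as R
from workcell import bot
def cam(name,obs=None):
    c=bot.calibration(name); K=c["intrinsics"]
    if name=="wrist":
        T=np.eye(4);T[:3,:3]=R.from_quat(obs["tool_rot"]).as_matrix();T[:3,3]=obs["eef_pos"]
        M=T@c["tool_from_camera"]; return K,M[:3,:3],M[:3,3]
    return K,R.from_quat(c["attitude"]).as_matrix(),c["xyz"]
def ray(C,u,v):
    K,Rm,t=C; d=Rm@np.linalg.solve(K,[u,v,1.]); return t,d/np.linalg.norm(d)
def onz(C,u,v,z):
    t,d=ray(C,u,v); return t+d*(z-t[2])/d[2]
def tri(rs):
    A=np.zeros((3,3));b=np.zeros(3)
    for t,d in rs:
        P=np.eye(3)-np.outer(d,d);A+=P;b+=P@t
    p=np.linalg.solve(A,b); return p,[np.linalg.norm((np.eye(3)-np.outer(d,d))@(p-t)) for t,d in rs]
def proj(C,p):
    K,Rm,t=C; q=K@(Rm.T@(np.asarray(p)-t)); return q[:2]/q[2]
E
python3 - <<'E'
from h import *
obs=bot.get_obs()
n=["sample_%s_center"%c for c in("blue","yellow","red","green","white")]+["cassette_%s"%c for c in("yellow","green","blue","red")]+["sample_rack"]
for t in n:
    rs=[];s=[];on=[]
    z=.051 if "sample_" in t and "rack" not in t else (.0105 if "cass" in t else 0)
    for c in("scene","side"):
        C=cam(c); r=bot.spot_point(c,t)
        if not r: s.append(None);continue
        u,v=r[0]["point"];u*=560;v*=420;s.append((round(u),round(v),round(r[0]["score"],2)));rs.append(ray(C,u,v));on.append(onz(C,u,v,z).round(4))
    print(t,s,on, tri(rs) if len(rs)==2 else "")
print(bot.get_obs()["clock"])
E
```

```text
sample_blue_center [(336, 226, 0.55), (251, 173, 0.64)] [array([0.5538, 0.1193, 0.051 ]), array([0.5498, 0.1272, 0.051 ])] (array([0.55113429, 0.12135594, 0.05244928]), [np.float64(0.0036559873286535253), np.float64(0.0036559873286536185)])
sample_yellow_center [(363, 230, 0.59), (242, 164, 0.63)] [array([0.5438, 0.1723, 0.051 ]), array([0.5463, 0.1715, 0.051 ])] (array([0.54534562, 0.17172468, 0.05176344]), [np.float64(0.0011411937646121511), np.float64(0.001141193764612145)])
sample_red_center [(389, 232, 0.89), (230, 156, 0.84)] [array([0.5311, 0.2226, 0.051 ]), array([0.5322, 0.2149, 0.051 ])] (array([0.53210524, 0.22133466, 0.04862681]), [np.float64(0.0024345582600400046), np.float64(0.0024345582600401134)])
sample_green_center [(410, 232, 0.6), (216, 150, 0.57)] [array([0.5166, 0.2609, 0.051 ]), array([0.5103, 0.257 , 0.051 ])] (array([0.51287392, 0.26197031, 0.04681428]), [np.float64(0.0012927509011108492), np.float64(0.0012927509011110077)])
sample_white_center [(435, 239, 0.54), (207, 142, 0.48)] [array([0.5137, 0.311 , 0.051 ]), array([0.5038, 0.3022, 0.051 ])] (array([0.50
[... 612 characters left out ...]
[(414, 231, 0.53), (350, 271, 0.64)] [array([0.4875, 0.2719, 0.0105]), array([ 0.6126, -0.2054,  0.0105])] (array([ 0.59465044,  0.09583238, -0.0686587 ]), [np.float64(0.22081596951363708), np.float64(0.2208159695136371)])
cassette_red [(195, 223, 0.66), (365, 311, 0.63)] [array([ 0.6286, -0.1605,  0.0105]), array([ 0.5843, -0.2997,  0.0105])] (array([ 0.61128129, -0.2146977 , -0.08239451]), [np.float64(0.03239961370087776), np.float64(0.03239961370087799)])
sample_rack [(377, 243, 0.69), (233, 172, 0.73)] [array([0.5354, 0.2086, 0.    ]), array([0.5362, 0.2201, 0.    ])] (array([0.53546403, 0.20997878, 0.00504765]), [np.float64(0.0027927913153681433), np.float64(0.002792791315368083)])
1.15
```

```bash
python3 - <<'E'
from h import *
import cv2
for c in("scene","side"):
    im=cv2.imread(f"pics/{c}0.png"); hsv=cv2.cvtColor(im,cv2.COLOR_BGR2HSV); C=cam(c)
    for n,ranges in dict(blue=[(105,125)],yellow=[(18,30)],red=[(0,6),(174,180)],green=[(55,85)]).items():
        m=sum(cv2.inRange(hsv,(a,150,60),(b,255,255)) for a,b in ranges).astype(np.uint8)
        k,l,s,ce=cv2.connectedComponentsWithStats(m)
        for i in range(1,k):
            if 15<s[i][4]<400 and ce[i][1]>100:
                u,v=ce[i]; print(c,n,s[i][:5],ce[i].round(1),"cap",onz(C,u,v,.087).round(4)[:2],"stk",onz(C,u,v,.0155).round(4)[:2])
s=cv2.imread("pics/scene0.png")[130:260,110:260]; cv2.imwrite("pics/z1.png",cv2.resize(s,None,fx=5,fy=4.5,interpolation=2))
s=cv2.imread("pics/side0.png")[220:340,270:410]; cv2.imwrite("pics/z2.png",cv2.resize(s,None,fx=5,fy=5,interpolation=2))
E
```

```text
scene blue [329 208  16  17 162] [336.7 215. ] cap [0.5506 0.1168] stk [0.5097 0.1113]
scene blue [165 213  12  11  74] [170.5 218.2] cap [ 0.6692 -0.1821] stk [ 0.6376 -0.211 ]
scene yellow [130 189  13  10  74] [136.  193.5] cap [ 0.6424 -0.2706] stk [ 0.6087 -0.3064]
scene yellow [356 212  16  17 204] [363.4 220. ] cap [0.5432 0.1683] stk [0.5017 0.1669]
scene red [382 214  15  16 170] [389.2 220.6] cap [0.5271 0.2153] stk [0.4844 0.2175]
scene red [183 226  12  11  79] [188.6 231. ] cap [ 0.6824 -0.1376] stk [ 0.6519 -0.1629]
scene green [148 201  12  10  67] [153.1 205.5] cap [ 0.6554 -0.2264] stk [ 0.6228 -0.2588]
scene green [408 216  14  13 142] [414.5 221.9] cap [0.5129 0.2619] stk [0.4691 0.2678]
side blue [249 157  10   8  59] [253.  160.1] cap [0.5549 0.123 ] stk [0.5938 0.2254]
side blue [360 264   8   5  29] [363.4 266.3] cap [ 0.5949 -0.2674] stk [ 0.6385 -0.2109]
side yellow [235 147  12  11 107] [240.8 151.7] cap [0.5434 0.1683] stk [0.581 0.276]
side yellow [374 303  12   9  77] [379.3 307. ] cap [ 0.5687 -0.3532] stk [ 0.6092 -0.3068]
side red [223 139  11  10  90] [228.  143.4] cap [0.53   0.2164] stk [0.566  0.3298]
side red [353 246   8   6  33] [356.3 248.6] cap [ 0.6075 -0.2248] stk [ 0.6526 -0.1633]
```

View pics/z1.png

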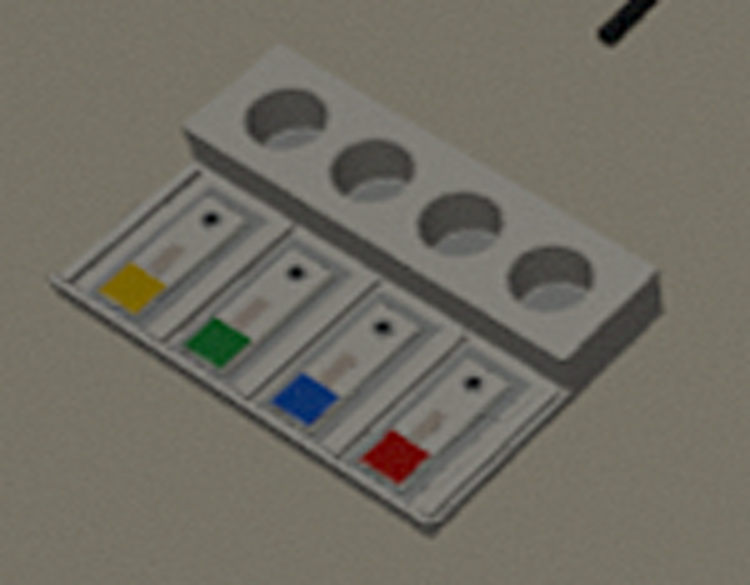

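View pics/z2.png

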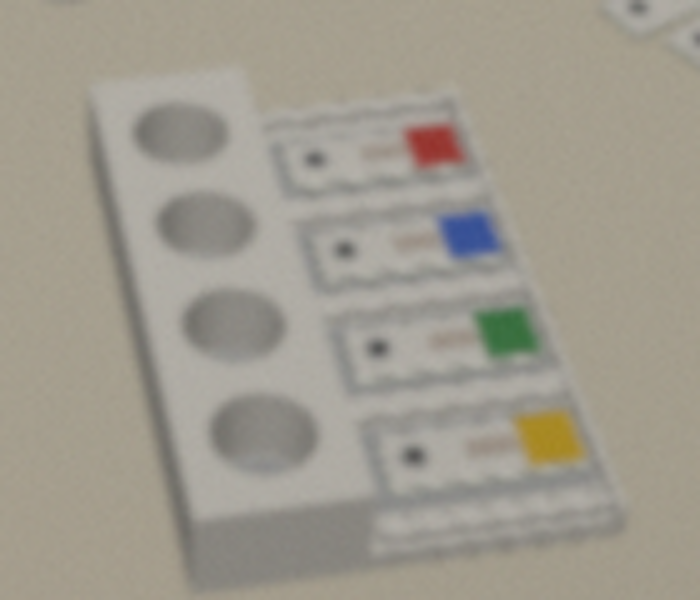

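The wells are clear in both views. In the scene crop they sit at (286,119), (372,170), (460,223), (550,278), running yellow to red. In the side crop they sit at (263,434), (233,325), (205,225), (181,132).

```bash
python3 - <<'E'
from h import *
S,D=cam("scene"),cam("side")
a=[(286,119),(372,170),(460,223),(550,278)];b=[(263,434),(233,325),(205,225),(181,132)]
P=[]
for n,(u,v),(p,q) in zip("ygbr",a,b):
    x=onz(S,110+u/5,130+v/4.5,.04);y=onz(D,270+p/5,220+q/5,.04); P.append((x+y)/2); print(n,x.round(4),y.round(4),P[-1].round(4))
P=np.array(P)[:,:2]; c=P.mean(0); d=P[3]-P[0]; print(c,np.linalg.norm(d),"y-axis yaw",np.degrees(np.arctan2(d[1],d[0]))-90)
th=np.arctan2(d[1],d[0]);e=np.array([np.cos(th),np.sin(th)])
for k in(-1.5,-.5,.5,1.5): print((c+e*k*.05).round(4))
caps=np.array([[.5527,.12],[.5433,.1683],[.5286,.2159],[.5129,.2619]])
d=caps[3]-caps[0];print("rack yaw",np.degrees(np.arctan2(d[1],d[0]))-90,np.linalg.norm(np.diff(caps,axis=0),axis=1))
E
```

```text
y [ 0.5125 -0.2749  0.04  ] [ 0.5101 -0.2798  0.04  ] [ 0.5113 -0.2773  0.04  ]
g [ 0.5264 -0.2273  0.04  ] [ 0.5246 -0.2321  0.04  ] [ 0.5255 -0.2297  0.04  ]
b [ 0.5408 -0.1796  0.04  ] [ 0.539  -0.1842  0.04  ] [ 0.5399 -0.1819  0.04  ]
r [ 0.5554 -0.1319  0.04  ] [ 0.5543 -0.136   0.04  ] [ 0.5549 -0.1339  0.04  ]
[ 0.5328946  -0.20572762] 0.14987078668386672 y-axis yaw -16.90766024480898
[ 0.5111 -0.2775]
[ 0.5256 -0.2296]
[ 0.5402 -0.1818]
[ 0.5547 -0.134 ]
rack yaw 15.667703925325739 [0.0492062  0.04981817 0.04860545]
```

```bash
cat >> h.py <<'E'
def go(x,y,z,ang=None):
    o=bot.get_obs(); Rm=R.from_quat(o["tool_rot"]).as_matrix()
    d=Rm.T@(np.array([x,y,z])-o["eef_pos"]); cur=np.degrees(np.arctan2(Rm[1,0],Rm[0,0]))
    t=0 if ang is None else -((ang-cur+180)%360-180)
    print("at",o["eef_pos"].round(4),"ang",round(cur,2),"tilt",Rm[2].round(3),"shift",d.round(4),"dist",round(float(np.linalg.norm(d)),3),"turn/120",round(t/120,4),"rows",max(np.linalg.norm(d)/.0625,abs(t)/10.7), "w",o["grip_width"].round(4),"t",o["clock"],"F",o["ft_force"].round(1))
E
python3 -c "
from h import *
go(.53,-.21,.23,73.1)"
```

```text
Traceback (most recent call last):
  File "h.py", line 25, in go
    print("at",o["eef_pos"].round(4),"ang",round(cur,2),"tilt",Rm[2].round(3),"shift",d.round(4),"dist",round(float(np.linalg.norm(d)),3),"turn/120",round(t/120,4),"rows",max(np.linalg.norm(d)/.0625,abs(t)/10.7), "w",o["grip_width"].round(4),"t",o["clock"],"F",o["ft_force"].round(1))
                                                                                                                                                                                                                         ^^^^^^^^^^^^^^^^^^^^^
AttributeError: 'float' object has no attribute 'round'
```

```bash
sed -i 's/o\["grip_width"\].round(4)/round(o["grip_width"],4)/' h.py
python3 -c "
from h import *
go(.53,-.21,.23,73.1)"
```

```text
at [ 0.1134 -0.487   0.2313] ang 13.11 tilt [-0.  0. -1.] shift [ 0.4686 -0.1752  0.0013] dist 0.5 turn/120 -0.4999 rows 8.004221557416868 w 0.0853 t 1.15 F [-0.2 -0.8  0.6]
```

```bash
python3 -m inch '[[0.4686,-0.1752,0.001,-0.5,0],[0.4686,-0.1752,0.001,-0.5,0],[0.4686,-0.1752,0.001,-0.5,0],[0.4686,-0.1752,0.001,-0.5,0],[0.4686,-0.1752,0.001,-0.5,0],[0.4686,-0.1752,0.001,-0.5,0],[0.4686,-0.1752,0.001,-0.5,0],[0.4686,-0.1752,0.001,-0.5,0],[0.4686,-0.1752,0.001,-0.5,0],[0.4686,-0.1752,0.001,-0.5,0]]'
python3 - <<'E'
from h import *
import cv2
go(.53,.2,.23,105.7)
o=bot.get_obs();im=bot.camera("wrist");cv2.imwrite("pics/w1.png",im[:,:,::-1])
import pickle;pickle.dump(o,open("o1.pkl","wb"))
C=cam("wrist",o)
for p in [(.5111,-.2775),(.5256,-.2296),(.5402,-.1818),(.5547,-.134)]: print(proj(C,[*p,.04]).round(1))
E
```

```text
clock: 2.4
eef_pos: [0.5298, -0.2098, 0.2299]
tool_rot: [0.803, 0.596, -0.0, -0.0]
ft_force: [-0.3, -0.4, -0.2]
grip_width: 0.0853
at [ 0.5298 -0.2098  0.2299] ang 73.16 tilt [-0.    -0.001 -1.   ] shift [ 3.923e-01 -1.185e-01 -1.000e-04] dist 0.41 turn/120 -0.2712 rows 6.55682279527732 w 0.0853 t 2.4 F [-0.3 -0.4 -0.2]
[276.6 252.4]
[276.7 205. ]
[277.  153.9]
[277.1  98.5]
```

View pics/w1.png

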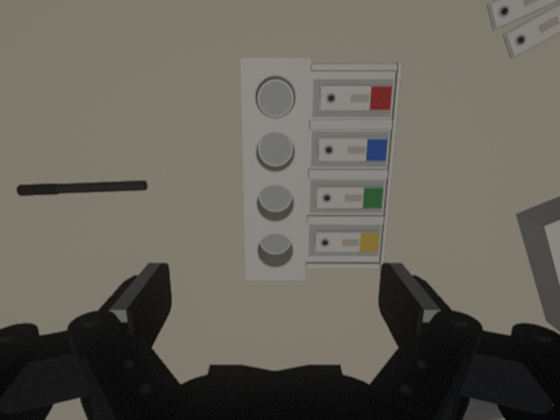

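The wrist view shows the wells at about (275,98) red, (275,150) blue, (275,202) green, (275,250) yellow, which is within about 3 px of the prediction. I'll fit the rims, then look at the rack.

```bash
python3 - <<'E'
from h import *
import cv2,pickle
o=pickle.load(open("o1.pkl","rb"));C=cam("wrist",o)
im=cv2.imread("pics/w1.png")[60:285,240:312]
cv2.imwrite("pics/z3.png",cv2.resize(im,None,fx=2.66,fy=2.66,interpolation=2))
g=cv2.GaussianBlur(cv2.imread("pics/w1.png",0),(3,3),0)
e=cv2.Canny(g,20,50)
cv2.imwrite("pics/z4.png",cv2.resize(e[60:285,240:312],None,fx=2.66,fy=2.66,interpolation=0))
# fit station pose: maximise edge support of rims
from scipy.optimize import minimize
dt=cv2.distanceTransform(255-e,cv2.DIST_L2,5)
a=np.linspace(0,2*np.pi,72)
def f(q):
    x,y,th=q; s=0;ey=np.array([-np.sin(th),np.cos(th)])
    for k in(-1.5,-.5,.5,1.5):
        c=np.array([x,y])+ey*k*.05
        for t in a:
            u,v=proj(C,[c[0]+.018*np.cos(t),c[1]+.018*np.sin(t),.04]); s+=min(cv2.getRectSubPix(dt.astype(np.float32),(1,1),(u,v))[0,0],4)
    return s/288
best=min((minimize(f,[.5329+dx,-.2057+dy,np.radians(-16.9)],method="Nelder-Mead",options=dict(initial_simplex=[[.5329+dx,-.2057+dy,-.295],[.5359+dx,-.2057+dy,-.295],[.5329+dx,-.2027+dy,-.295],[.5329+dx,-.2057+dy,-.27]])) for dx in(-.002,.001) for dy in(-.001,.003)),key=lambda r:r.fun)
print(best.x,np.degrees(best.x[2]),best.fun)
x,y,th=best.x
for k in(-1.5,-.5,.5,1.5): print((x-np.sin(th)*k*.05).round(4),(y+np.cos(th)*k*.05).round(4))
E
python3 -m inch '[[0.3923,-0.1185,0,-0.271,0],[0.3923,-0.1185,0,-0.271,0],[0.3923,-0.1185,0,-0.271,0],[0.3923,-0.1185,0,-0.271,0],[0.3923,-0.1185,0,-0.271,0],[0.3923,-0.1185,0,-0.271,0],[0.3923,-0.1185,0,-0.271,0],[0.3923,-0.1185,0,-0.271,0],[0.3923,-0.1185,0,-0.271,0]]'
python3 - <<'E'
from h import *
import cv2,pickle
o=bot.get_obs();im=bot.camera("wrist");cv2.imwrite("pics/w2.png",im[:,:,::-1]);pickle.dump(o,open("o2.pkl","wb"))
E
```

```text
[ 0.53168168 -0.20303338 -0.29514986] -16.91084107280332 0.3881373703479767
0.5099 -0.2748
0.5244 -0.227
0.539 -0.1791
0.5535 -0.1313
clock: 3.58
eef_pos: [0.5306, 0.198, 0.2306]
tool_rot: [0.605, 0.796, -0.0, 0.0]
ft_force: [0.4, 0.6, 0.1]
grip_width: 0.0854
```

View pics/w2.png

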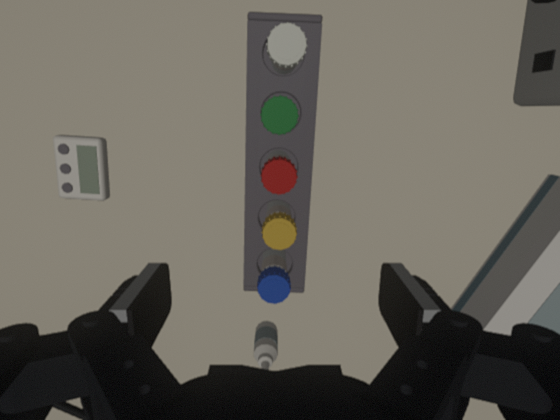

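The wrist view shows the caps at white (287,45), green (281,114), red (279,176), yellow (280,232) and blue (274,286). They are loose in their holes.

```bash
python3 - <<'E'
from h import *
import cv2,pickle
o=pickle.load(open("o2.pkl","rb"));C=cam("wrist",o)
im=cv2.imread("pics/w2.png"); hsv=cv2.cvtColor(im,cv2.COLOR_BGR2HSV)
ps=[]
for n,rg in dict(blue=[(105,125)],yellow=[(18,30)],red=[(0,6),(174,180)],green=[(55,85)]).items():
    m=sum(cv2.inRange(hsv,(a,130,30),(b,255,255)) for a,b in rg).astype(np.uint8)
    k,l,s,ce=cv2.connectedComponentsWithStats(m); i=1+np.argmax(s[1:,4])
    pts=cv2.findNonZero((l==i).astype(np.uint8)); (u,v),r=cv2.minEnclosingCircle(pts)
    p=onz(C,*ce[i],.094)[:2]; ps.append(p); print(n,ce[i].round(1),s[i],r,p.round(4))
ps=np.array(ps);d=ps[3]-ps[0];print(np.degrees(np.arctan2(d[1],d[0]))-90,np.linalg.norm(np.diff(ps,axis=0),axis=1))
# rack top corners
for uv in[(247,14),(322,16),(303,291),(245,291)]: print(onz(C,*uv,.044).round(4))
go(*ps[2],.18,105.5)
E
```

```text
blue [273.5 285.9] [258 268  32  35 834] 17.410457611083984 [0.5517 0.1212]
yellow [278.9 231. ] [262 213  35  37 984] 18.361974716186523 [0.5424 0.1717]
red [278.6 175.3] [ 261  157   36   37 1028] 18.555021286010742 [0.5293 0.2173]
green [281.  131.1] [279 129   4   4   8] 2.12142014503479 [0.5217 0.2513]
13.002315109462941 [0.051339   0.04749874 0.03481813]
[0.4692 0.3342 0.044 ]
[0.5307 0.3497 0.044 ]
[0.59   0.0979 0.044 ]
[0.5316 0.0816 0.044 ]
at [0.5307 0.1978 0.2306] ang 105.48 tilt [-0. -0. -1.] shift [0.0192 0.0039 0.0506] dist 0.054 turn/120 -0.0002 rows 0.8680343836217916 w 0.0854 t 3.625 F [-0.6 -1.1 -0.8]
```

```bash
python3 -c "
from h import *
go(.5293,.2173,.064,104)
C=cam('wrist',__import__('pickle').load(open('o2.pkl','rb')));print('green',onz(C,281,114.5,.094))"
```

```text
at [0.5307 0.1978 0.2306] ang 105.48 tilt [-0. -0. -1.] shift [0.0193 0.0039 0.1666] dist 0.168 turn/120 0.0123 rows 2.6838620839229046 w 0.0854 t 3.625 F [-0.6 -1.1 -0.8]
green [0.51826983 0.26331768 0.094     ]
```

```bash
python3 -m inch '[[0.0193,0.0039,0.05,0.012,0],[0.0193,0.0039,0.1,0.012,0],[0.0193,0.0039,0.14,0.012,0],[0.0193,0.0039,0.166,0.012,0],[0.0193,0.0039,0.166,0.012,0],[0.0193,0.0039,0.166,0.012,0.6],[0.0193,0.0039,0.166,0.012,0.9],[0.0193,0.0039,0.166,0.012,0.9],[0.0193,0.0039,0.166,0.012,0.9],[0.0193,0.0039,0.166,0.012,0.9]]'
python3 - <<'E'
from h import *
import cv2
go(.5293,.2173,.064,104)
for c in("wrist","side"):cv2.imwrite(f"pics/{c}3.png",bot.camera(c)[:,:,::-1])
E
```

```text
clock: 4.88
eef_pos: [0.5298, 0.2197, 0.0657]
tool_rot: [0.614, 0.789, 0.001, 0.001]
ft_force: [-2.1, -0.4, 5.8]
grip_width: 0.0265
at [0.5298 0.2197 0.0657] ang 104.2 tilt [ 0.     0.002 -1.   ] shift [-0.0022 -0.0011  0.0016] dist 0.003 turn/120 0.0017 rows 0.04762099532796486 w 0.0265 t 4.875 F [-2.1 -0.4  5.8]
```

View pics/wrist3.png

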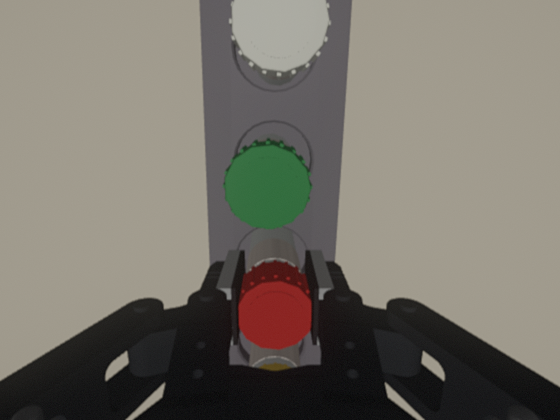

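View pics/side3.png

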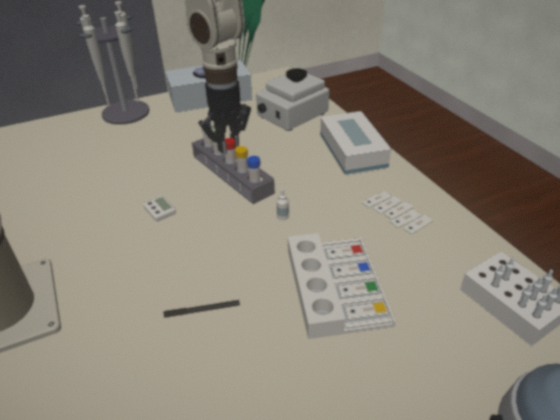

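The red cap sits between the pads at (277,310). I'll lift and check.

```bash
python3 -m inch '[[0,0,-0.03,0,0.9],[0,0,-0.06,0,0.9],[0,0,-0.1,0,0.9],[0,0,-0.12,0,0.9],[0,0,-0.12,0,0.9]]'
python3 - <<'E'
from h import *
import cv2
go(.5535,-.1313,.186,73.1)
for c in("wrist","side"):cv2.imwrite(f"pics/{c}4.png",bot.camera(c)[:,:,::-1])
s=cv2.imread("pics/side4.png")[50:200,150:300]; w=cv2.imread("pics/wrist4.png")
cv2.imwrite("pics/z5.png",np.hstack([cv2.resize(s,(400,400)),cv2.resize(w[200:420,150:400],(400,400))]))
E
```

```text
clock: 5.6
eef_pos: [0.5303, 0.22, 0.1862]
tool_rot: [0.614, 0.789, 0.002, 0.001]
ft_force: [-0.2, 0.0, -1.3]
grip_width: 0.0264
at [0.5303 0.22   0.1862] ang 104.2 tilt [ 0.001  0.004 -1.   ] shift [-3.463e-01 -6.380e-02 -3.000e-04] dist 0.352 turn/120 0.2592 rows 5.6334033466890014 w 0.0264 t 5.6 F [-0.2  0.  -1.3]
```

View pics/z5.png

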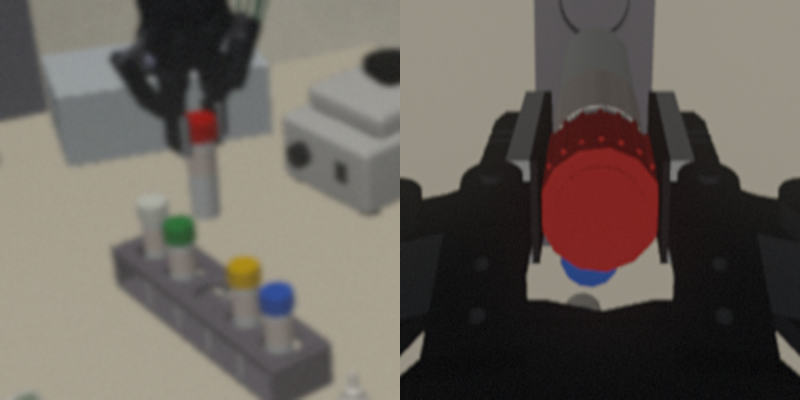

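Red is held and hangs upright; its cap top is at about (275,315) in the wrist view. I'll compute its offset in the grasp.

```bash
cat >> h.py <<'E'
RG=dict(blue=[(100,125)],yellow=[(16,32)],red=[(0,8),(172,180)],green=[(50,88)])
def held(color,rise,fn):
    """in-hand xy offset (tool axes) of the cap top centre; rise = TCP lift since grasp"""
    import cv2
    o=bot.get_obs();im=bot.camera("wrist")[:,:,::-1].copy();cv2.imwrite(fn,im);C=cam("wrist",o)
    hsv=cv2.cvtColor(im,cv2.COLOR_BGR2HSV);V=hsv[...,2]
    m=sum(cv2.inRange(hsv,(a,120,20),(b,255,255)) for a,b in RG[color]).astype(np.uint8);m[:230]=0
    k,l,s,ce=cv2.connectedComponentsWithStats(m);i=1+np.argmax(s[1:,4])
    cs,_=cv2.findContours((l==i).astype(np.uint8),0,1);h=cv2.convexHull(cs[0])[:,0]
    # top disc: bottom edge row and width
    x0,x1=h[:,0].min(),h[:,0].max();yb=h[:,1].max();zt=.096+rise
    u=(x0+x1)/2
    pb=onz(C,u,yb,zt); Rm=R.from_quat(o["tool_rot"]).as_matrix()
    t=Rm.T@(pb-o["eef_pos"]); print(color,"blob",x0,x1,yb,"cap centre in tool x,y:",(t[:2]+[.0145,0]).round(4))
E
python3 - <<'E'
from h import *
held("red",.1205,"pics/w4b.png")
E
```

```text
red blob 237 312 348 cap centre in tool x,y: [0.0006 0.0007]
```

```bash
python3 -m inch '[[-0.3463,-0.0638,0,0.259,0.9],[-0.3463,-0.0638,0,0.259,0.9],[-0.3463,-0.0638,0,0.259,0.9],[-0.3463,-0.0638,0,0.259,0.9],[-0.3463,-0.0638,0,0.259,0.9],[-0.3463,-0.0638,0,0.259,0.9],[-0.3463,-0.0638,0,0.259,0.9],[-0.3463,-0.0638,0,0.259,0.9],[-0.3463,-0.0638,0,0.259,0.9]]'
python3 - <<'E'
from h import *
import cv2
go(.5535,-.1313,.067,73.1)
for c in("wrist","side"):cv2.imwrite(f"pics/{c}5.png",bot.camera(c)[:,:,::-1])
s=cv2.imread("pics/side5.png")[150:350,200:400]; w=cv2.imread("pics/wrist5.png")
cv2.imwrite("pics/z6.png",np.hstack([cv2.resize(s,(400,400)),cv2.resize(w[200:420,150:400],(400,400))]))
E
```

```text
clock: 6.88
eef_pos: [0.552, -0.1306, 0.1837]
tool_rot: [0.803, 0.596, -0.0, -0.001]
ft_force: [-0.2, 0.2, -0.7]
grip_width: 0.0262
at [ 0.552  -0.1306  0.1837] ang 73.22 tilt [ 0.    -0.001 -1.   ] shift [-0.0002  0.0018  0.1167] dist 0.117 turn/120 0.001 rows 1.8673646013884164 w 0.0262 t 6.875 F [-0.2  0.2 -0.7]
```

View pics/z6.png

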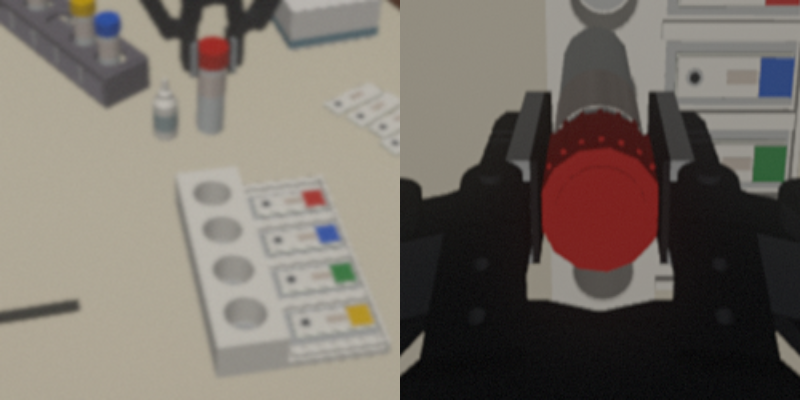

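Red is aligned over its lane: in the wrist crop the well lies directly beyond the tube at (600,5), with the red sticker to its right. Lowering it now.

```bash
python3 -m inch '[[0,0.0018,0.04,0.001,0.9],[0,0.0018,0.07,0.001,0.9],[0,0.0018,0.09,0.001,0.9],[0,0.0018,0.105,0.001,0.9],[0,0.0018,0.1167,0.001,0.9],[0,0.0018,0.1167,0.001,0.9],[0,0.0018,0.1167,0.001,0.9]]'
python3 - <<'E'
from h import *
import cv2
go(.5535,-.1313,.066,73.1)
for c in("wrist","side"):cv2.imwrite(f"pics/{c}6.png",bot.camera(c)[:,:,::-1])
s=cv2.imread("pics/side6.png")[150:350,200:400]; w=cv2.imread("pics/wrist6.png")
cv2.imwrite("pics/z7.png",np.hstack([cv2.resize(s,(400,400)),cv2.resize(w[200:420,150:400],(400,400))]))
E
```

```text
clock: 7.85
eef_pos: [0.5546, -0.1326, 0.0683]
tool_rot: [0.804, 0.595, 0.0, 0.001]
ft_force: [0.0, -0.4, -0.2]
grip_width: 0.0262
at [ 0.5546 -0.1326  0.0683] ang 72.99 tilt [ 0.     0.001 -1.   ] shift [ 0.0009 -0.0014  0.0023] dist 0.003 turn/120 -0.0009 rows 0.04610340855967989 w 0.0262 t 7.85 F [ 0.  -0.4 -0.2]
```

View pics/z7.png

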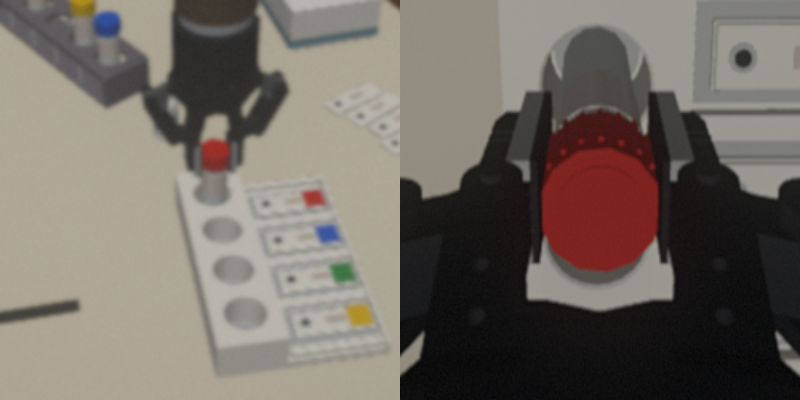

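The tube is inside the red well and centred. Now set it down, release and rise.

```bash
python3 -m inch '[[0,0,0.0025,0,0.9],[0,0,0.0025,0,0.9],[0,0,0.0025,0,0.6],[0,0,0.0025,0,0.2],[0,0,0.0025,0,0],[0,0,0.0025,0,0],[0,0,-0.04,0,0],[0,0,-0.1,0,0],[0,0,-0.13,0,0],[0,0,-0.13,0,0]]'
python3 - <<'E'
from h import *
import cv2
go(.539,.1717,.197,104)
for c in("wrist","side"):cv2.imwrite(f"pics/{c}7.png",bot.camera(c)[:,:,::-1])
s=cv2.imread("pics/side7.png")[150:350,200:400]; w=cv2.imread("pics/wrist7.png")
cv2.imwrite("pics/z8.png",np.hstack([cv2.resize(s,(400,400)),cv2.resize(w[20:420],(400,400))]))
E
```

```text
clock: 9.2
eef_pos: [0.556, -0.133, 0.2011]
tool_rot: [0.804, 0.595, 0.002, 0.003]
ft_force: [-0.4, 0.3, -0.2]
grip_width: 0.0852
at [ 0.556  -0.133   0.2011] ang 72.99 tilt [ 0.     0.007 -1.   ] shift [ 0.2864 -0.1054  0.0035] dist 0.305 turn/120 -0.2584 rows 4.883046594018031 w 0.0852 t 9.2 F [-0.4  0.3 -0.2]
```

View pics/z8.png

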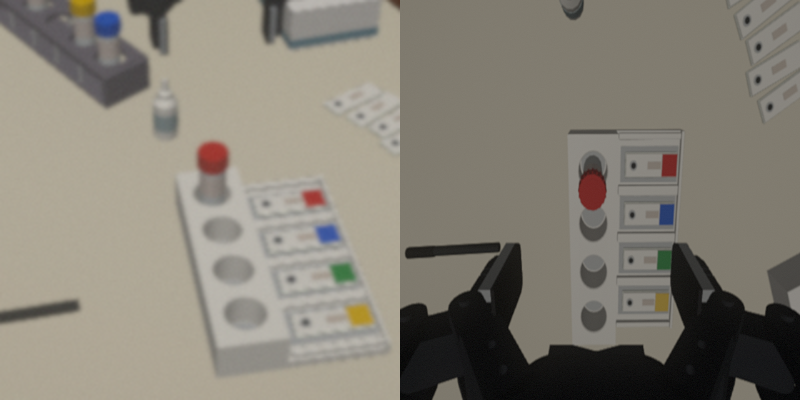

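Red is standing upright in the red lane's well. Next, yellow.

```bash
python3 -c "
from h import *
go(.5424,.1717,.197,104)"
```

```text
at [ 0.5537 -0.1325  0.1973] ang 72.99 tilt [-0. -0. -1.] shift [ 0.2875 -0.0998  0.0003] dist 0.304 turn/120 -0.2584 rows 4.869889696760876 w 0.0856 t 9.3 F [ 0.1 -0.1 -1.2]
```

```bash
python3 -m inch '[[0.2875,-0.0998,0,-0.258,0],[0.2875,-0.0998,0,-0.258,0],[0.2875,-0.0998,0,-0.258,0],[0.2875,-0.0998,0,-0.258,0],[0.2875,-0.0998,0,-0.258,0],[0.2875,-0.0998,0,-0.258,0],[0.2875,-0.0998,0,-0.258,0],[0.2875,-0.0998,0,-0.258,0]]'
python3 - <<'E'
from h import *
import cv2
o=bot.get_obs();im=bot.camera("wrist")[:,:,::-1].copy();cv2.imwrite("pics/w8.png",im);C=cam("wrist",o)
go(.5424,.1717,.065,104)
hsv=cv2.cvtColor(im,cv2.COLOR_BGR2HSV)
for n in("blue","yellow","green"):
    m=sum(cv2.inRange(hsv,(a,120,30),(b,255,255)) for a,b in RG[n]).astype(np.uint8)
    k,l,s,ce=cv2.connectedComponentsWithStats(m); i=1+np.argmax(s[1:,4]); print(n,s[i],onz(C,*ce[i],.094).round(4))
E
```

```text
clock: 10.3
eef_pos: [0.5424, 0.1701, 0.1968]
tool_rot: [0.617, 0.787, -0.001, -0.0]
ft_force: [0.3, -0.5, -0.2]
grip_width: 0.0857
at [0.5426 0.17   0.1971] ang 103.82 tilt [-0.    -0.001 -1.   ] shift [0.0017 0.0003 0.1321] dist 0.132 turn/120 -0.0015 rows 2.1140810894416417 w 0.0851 t 10.35 F [ 0.1 -0.3  0.5]
blue [ 252  251   38   41 1191] [0.5518 0.1218 0.094 ]
yellow [ 255  187   40   42 1321] [0.5426 0.1713 0.094 ]
green [ 249   45   43   47 1533] [0.517  0.2626 0.094 ]
```

View pics/w8.png

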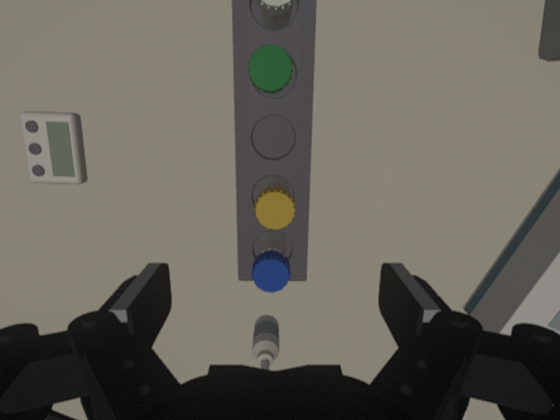

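The red hole is empty and yellow is at (275,208), measured at (0.5426, 0.1713). Descend, grasp, and lift after the width check.

```bash
python3 -m inch '[[0.0017,0.0003,0.05,0,0],[0.0017,0.0003,0.09,0,0],[0.0017,0.0003,0.12,0,0],[0.0017,0.0003,0.132,0,0],[0.0017,0.0003,0.132,0,0],[0.0017,0.0003,0.132,0,0.6],[0.0017,0.0003,0.132,0,0.9],[0.0017,0.0003,0.132,0,0.9],[0.0017,0.0003,0.132,0,0.9],[0.0017,0.0003,0.132,0,0.9]]' && python3 -m inch '[[0,0,-0.03,0,0.9],[0,0,-0.06,0,0.9],[0,0,-0.1,0,0.9],[0,0,-0.13,0,0.9],[0,0,-0.13,0,0.9],[0,0,-0.13,0,0.9]]'
python3 - <<'E'
from h import *
import cv2
held("yellow",.13,"pics/w9.png")
go(.5099,-.2748,.195,73.1)
s=bot.camera("side")[:,:,::-1][50:200,150:300]; w=cv2.imread("pics/w9.png")
cv2.imwrite("pics/z9.png",np.hstack([cv2.resize(s,(400,400)),cv2.resize(w[200:420,150:400],(400,400))]))
E
```

```text
clock: 11.6
eef_pos: [0.5429, 0.1735, 0.0666]
tool_rot: [0.616, 0.788, 0.001, 0.0]
ft_force: [-1.3, 0.2, 5.1]
grip_width: 0.0263
clock: 12.35
eef_pos: [0.5419, 0.1732, 0.1944]
tool_rot: [0.616, 0.788, -0.001, -0.0]
ft_force: [-0.5, -0.2, -0.6]
grip_width: 0.0264
yellow blob 237 312 348 cap centre in tool x,y: [-0.0006  0.0007]
at [0.5416 0.1731 0.1939] ang 103.95 tilt [-0.    -0.003 -1.   ] shift [-0.427  -0.1387 -0.0006] dist 0.449 turn/120 0.2571 rows 7.18395541234689 w 0.0262 t 12.4 F [-0.8  0.  -1.1]
```

View pics/z9.png

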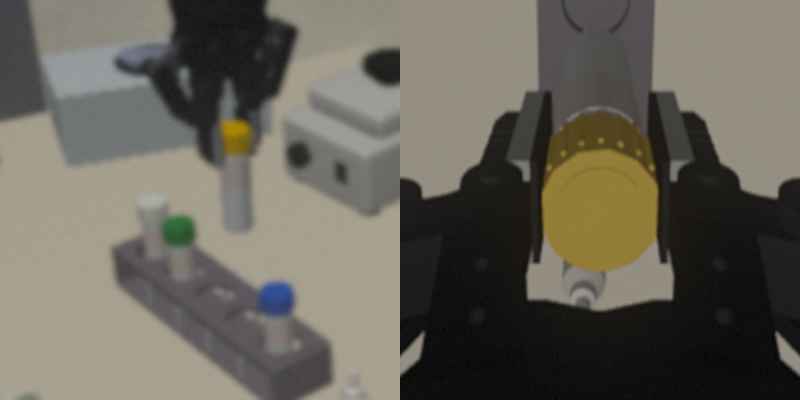

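Yellow is held and hanging straight, with its cap centred in the hand. Transfer to the yellow well.

```bash
python3 -m inch '[[-0.427,-0.1387,0,0.257,0.9],[-0.427,-0.1387,0,0.257,0.9],[-0.427,-0.1387,0,0.257,0.9],[-0.427,-0.1387,0,0.257,0.9],[-0.427,-0.1387,0,0.257,0.9],[-0.427,-0.1387,0,0.257,0.9],[-0.427,-0.1387,0,0.257,0.9],[-0.427,-0.1387,0,0.257,0.9],[-0.427,-0.1387,0,0.257,0.9],[-0.427,-0.1387,0,0.257,0.9]]' && python3 -m inch '[[0,0,0,0,0.9],[0,0,0,0,0.9]]'
python3 -c "
from h import *
go(.5099,-.2748,.0675,73.1)"
```

```text
clock: 13.7
eef_pos: [0.5108, -0.2728, 0.195]
tool_rot: [0.803, 0.596, -0.0, -0.001]
ft_force: [-0.0, -0.0, -0.4]
grip_width: 0.0263
clock: 13.95
eef_pos: [0.5112, -0.2733, 0.1958]
tool_rot: [0.803, 0.596, 0.0, 0.0]
ft_force: [0.1, 0.1, 0.7]
grip_width: 0.0263
at [ 0.5112 -0.2733  0.1958] ang 73.23 tilt [ 0.  0. -1.] shift [-0.0018 -0.0009  0.1283] dist 0.128 turn/120 0.0011 rows 2.0536679099317805 w 0.0263 t 13.95 F [0.1 0.1 0.7]
```

```bash
python3 -m inch '[[-0.0018,-0.0009,0.04,0.001,0.9],[-0.0018,-0.0009,0.07,0.001,0.9],[-0.0018,-0.0009,0.09,0.001,0.9],[-0.0018,-0.0009,0.11,0.001,0.9],[-0.0018,-0.0009,0.12,0.001,0.9],[-0.0018,-0.0009,0.127,0.001,0.9],[-0.0018,-0.0009,0.127,0.001,0.9],[-0.0018,-0.0009,0.127,0.001,0.9]]'
python3 - <<'E'
from h import *
import cv2
go(.5099,-.2748,.0665,73.1)
s=bot.camera("side")[:,:,::-1][150:350,200:400]; w=bot.camera("wrist")[:,:,::-1]
cv2.imwrite("pics/z10.png",np.hstack([cv2.resize(s,(400,400)),cv2.resize(w[200:420,150:400],(400,400))]))
E
```

```text
clock: 14.95
eef_pos: [0.51, -0.2762, 0.0694]
tool_rot: [0.804, 0.595, 0.0, 0.001]
ft_force: [0.2, -0.5, -1.1]
grip_width: 0.0262
at [ 0.51   -0.2762  0.0694] ang 72.99 tilt [-0.     0.001 -1.   ] shift [ 0.0013 -0.0005  0.0029] dist 0.003 turn/120 -0.0009 rows 0.0516191956097843 w 0.0262 t 14.95 F [ 0.2 -0.5 -1.1]
```

View pics/z10.png

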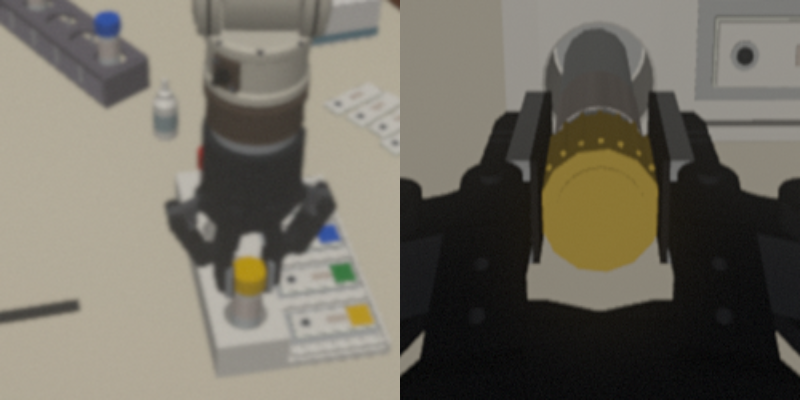

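Yellow is in its well and centred. Lower it the last 3 mm, release, rise.

```bash
python3 -m inch '[[0,0,0.003,0,0.9],[0,0,0.003,0,0.9],[0,0,0.003,0,0.6],[0,0,0.003,0,0.2],[0,0,0.003,0,0],[0,0,0.003,0,0],[0,0,-0.04,0,0],[0,0,-0.1,0,0],[0,0,-0.13,0,0],[0,0,-0.13,0,0]]'
python3 - <<'E'
from h import *
import cv2
w=bot.camera("wrist")[:,:,::-1];s=bot.camera("side")[:,:,::-1][150:350,200:400]
cv2.imwrite("pics/z11.png",np.hstack([cv2.resize(s,(400,400)),cv2.resize(w,(400,400))]))
go(.5175,.2628,.195,104)
E
```

```text
clock: 16.3
eef_pos: [0.5113, -0.277, 0.2021]
tool_rot: [0.804, 0.595, 0.001, 0.003]
ft_force: [0.4, 0.5, -0.2]
grip_width: 0.0854
at [ 0.5093 -0.2759  0.1982] ang 72.99 tilt [ 0. -0. -1.] shift [ 0.5175 -0.1497  0.0033] dist 0.539 turn/120 -0.2584 rows 8.620013937813093 w 0.0856 t 16.4 F [ 0.2 -0.1 -0.4]
```

View pics/z11.png

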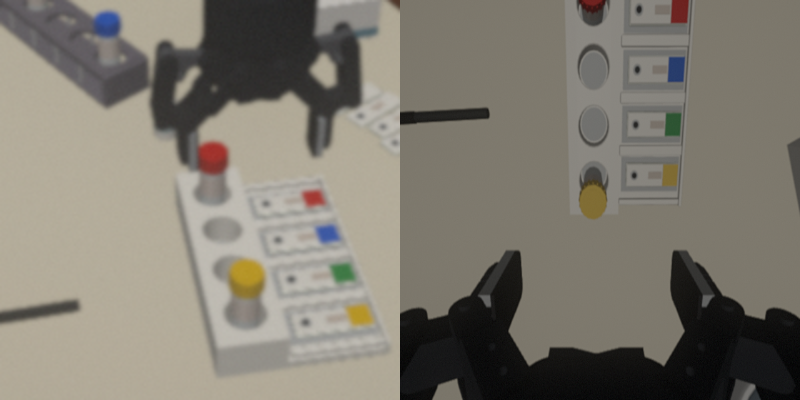

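Yellow is placed upright. Green next.

```bash
python3 -m inch '[[0.5175,-0.1497,0.003,-0.258,0],[0.5175,-0.1497,0.003,-0.258,0],[0.5175,-0.1497,0.003,-0.258,0],[0.5175,-0.1497,0.003,-0.258,0],[0.5175,-0.1497,0.003,-0.258,0],[0.5175,-0.1497,0.003,-0.258,0],[0.5175,-0.1497,0.003,-0.258,0],[0.5175,-0.1497,0.003,-0.258,0],[0.5175,-0.1497,0.003,-0.258,0],[0.5175,-0.1497,0.003,-0.258,0]]' && python3 -m inch '[[0,0,0,0,0],[0,0,0,0,0]]'
python3 - <<'E'
from h import *
import cv2
o=bot.get_obs();im=bot.camera("wrist")[:,:,::-1].copy();cv2.imwrite("pics/w12.png",im);C=cam("wrist",o)
hsv=cv2.cvtColor(im,cv2.COLOR_BGR2HSV)
for n in("blue","green"):
    m=sum(cv2.inRange(hsv,(a,120,30),(b,255,255)) for a,b in RG[n]).astype(np.uint8)
    k,l,s,ce=cv2.connectedComponentsWithStats(m); i=1+np.argmax(s[1:,4]); p=onz(C,*ce[i],.094); print(n,s[i],p.round(4))
go(p[0],p[1],.065,104)
E
```

```text
clock: 17.65
eef_pos: [0.5162, 0.2651, 0.1929]
tool_rot: [0.614, 0.789, -0.002, -0.001]
ft_force: [-0.2, -0.6, 0.1]
grip_width: 0.0853
clock: 17.9
eef_pos: [0.5175, 0.2612, 0.1949]
tool_rot: [0.617, 0.787, -0.001, -0.0]
ft_force: [0.5, -0.1, 0.3]
grip_width: 0.0854
blue [258 353  33  19 466] [0.5486 0.1348 0.094 ]
green [ 255  187   39   40 1141] [0.5169 0.2633 0.094 ]
at [0.5177 0.2612 0.1953] ang 103.84 tilt [-0.    -0.001 -1.   ] shift [ 2.200e-03 -1.000e-04  1.303e-01] dist 0.13 turn/120 -0.0014 rows 2.085120631391888 w 0.0852 t 17.95 F [0.3 0.1 0.5]
```

View pics/w12.png

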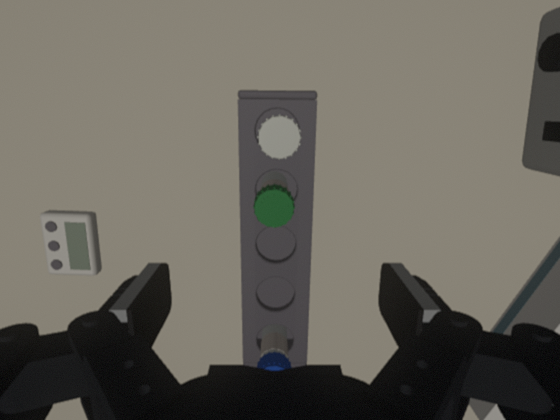

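Green is at (274,206), directly under the gripper path. The white control next to it at (279,137) stays clear of the pads.

```bash
python3 -m inch '[[0.002,0,0.05,0,0],[0.002,0,0.09,0,0],[0.002,0,0.12,0,0],[0.002,0,0.13,0,0],[0.002,0,0.13,0,0],[0.002,0,0.13,0,0.6],[0.002,0,0.13,0,0.9],[0.002,0,0.13,0,0.9],[0.002,0,0.13,0,0.9],[0.002,0,0.13,0,0.9]]' && python3 -m inch '[[0,0,-0.03,0,0.9],[0,0,-0.06,0,0.9],[0,0,-0.1,0,0.9],[0,0,-0.13,0,0.9],[0,0,-0.13,0,0.9],[0,0,-0.13,0,0.9]]'
python3 - <<'E'
from h import *
import cv2
held("green",.13,"pics/w13.png")
go(.5244,-.227,.195,73.1)
s=bot.camera("side")[:,:,::-1][50:200,150:300]; w=cv2.imread("pics/w13.png")
cv2.imwrite("pics/z13.png",np.hstack([cv2.resize(s,(400,400)),cv2.resize(w[200:420,150:400],(400,400))]))
E
```

```text
clock: 19.2
eef_pos: [0.5175, 0.2649, 0.0666]
tool_rot: [0.616, 0.788, 0.001, 0.0]
ft_force: [-0.8, -0.3, 5.6]
grip_width: 0.0265
clock: 19.95
eef_pos: [0.5166, 0.2644, 0.1943]
tool_rot: [0.616, 0.788, -0.001, -0.0]
ft_force: [0.2, 1.0, -0.5]
grip_width: 0.0263
green blob 238 311 344 cap centre in tool x,y: [0.0012 0.0007]
at [0.5163 0.2642 0.1938] ang 103.95 tilt [-0.001 -0.003 -1.   ] shift [-0.4786 -0.1106 -0.0005] dist 0.491 turn/120 0.2571 rows 7.860120899376564 w 0.0259 t 20.0 F [-0.4 -0.6 -0.7]
```

View pics/z13.png

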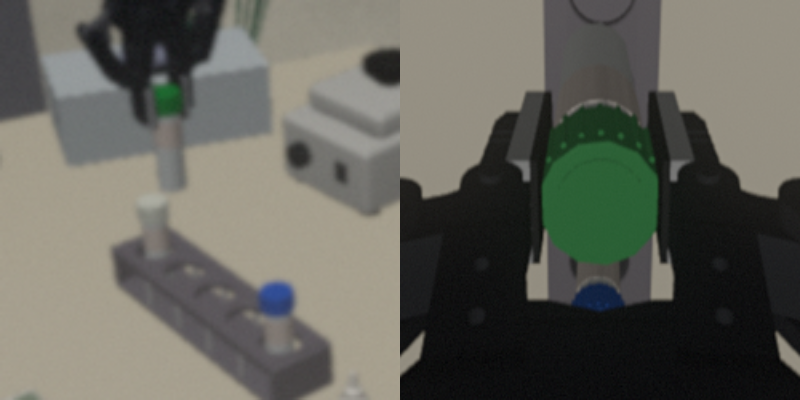

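Green is held straight, with its cap about 1 mm ahead in the hand. Transfer to the green well.

```bash
python3 -m inch '[[-0.4795,-0.1106,0,0.257,0.9],[-0.4795,-0.1106,0,0.257,0.9],[-0.4795,-0.1106,0,0.257,0.9],[-0.4795,-0.1106,0,0.257,0.9],[-0.4795,-0.1106,0,0.257,0.9],[-0.4795,-0.1106,0,0.257,0.9],[-0.4795,-0.1106,0,0.257,0.9],[-0.4795,-0.1106,0,0.257,0.9],[-0.4795,-0.1106,0,0.257,0.9],[-0.4795,-0.1106,0,0.257,0.9]]' && python3 -m inch '[[0,0,0,0,0.9],[0,0,0,0,0.9]]'
python3 -c "
from h import *
go(.5242,-.2278,.0675,73.1)"
```

```text
clock: 21.3
eef_pos: [0.5247, -0.227, 0.1942]
tool_rot: [0.803, 0.595, -0.0, -0.001]
ft_force: [-0.0, -0.7, -1.1]
grip_width: 0.0263
clock: 21.55
eef_pos: [0.5257, -0.2259, 0.1956]
tool_rot: [0.803, 0.596, -0.0, -0.0]
ft_force: [0.2, 0.5, -1.0]
grip_width: 0.0261
at [ 0.5257 -0.2259  0.1956] ang 73.24 tilt [ 0. -0. -1.] shift [-0.0022 -0.0008  0.1281] dist 0.128 turn/120 0.0011 rows 2.0503123421215057 w 0.0261 t 21.55 F [ 0.2  0.5 -1. ]
```

```bash
python3 -m inch '[[-0.001,-0.0008,0.04,0.001,0.9],[-0.001,-0.0008,0.07,0.001,0.9],[-0.001,-0.0008,0.09,0.001,0.9],[-0.001,-0.0008,0.11,0.001,0.9],[-0.001,-0.0008,0.12,0.001,0.9],[-0.001,-0.0008,0.127,0.001,0.9],[-0.001,-0.0008,0.127,0.001,0.9],[-0.001,-0.0008,0.127,0.001,0.9]]'
python3 - <<'E'
from h import *
import cv2
go(.5242,-.2278,.0665,73.1)
s=bot.camera("side")[:,:,::-1][150:350,200:400]; w=bot.camera("wrist")[:,:,::-1]
cv2.imwrite("pics/z14.png",np.hstack([cv2.resize(s,(400,400)),cv2.resize(w[200:420,150:400],(400,400))]))
E
```

```text
clock: 22.55
eef_pos: [0.525, -0.2283, 0.0694]
tool_rot: [0.804, 0.595, 0.0, 0.001]
ft_force: [-0.3, 0.3, -0.4]
grip_width: 0.0264
at [ 0.525  -0.2283  0.0694] ang 73.0 tilt [-0.     0.001 -1.   ] shift [ 0.0002 -0.0009  0.0029] dist 0.003 turn/120 -0.0008 rows 0.04836954435462407 w 0.0264 t 22.55 F [-0.3  0.3 -0.4]
```

View pics/z14.png

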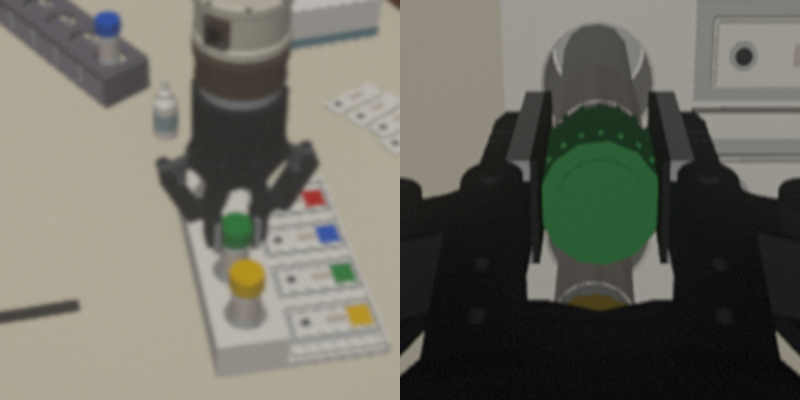

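Green is in its well next to yellow. Release.

```bash
python3 -m inch '[[0,0,0.003,0,0.9],[0,0,0.003,0,0.9],[0,0,0.003,0,0.6],[0,0,0.003,0,0.2],[0,0,0.003,0,0],[0,0,0.003,0,0],[0,0,-0.04,0,0],[0,0,-0.1,0,0],[0,0,-0.13,0,0],[0,0,-0.13,0,0]]'
python3 - <<'E'
from h import *
import cv2
w=bot.camera("wrist")[:,:,::-1];s=bot.camera("side")[:,:,::-1][150:350,200:400]
cv2.imwrite("pics/z15.png",np.hstack([cv2.resize(s,(400,400)),cv2.resize(w,(400,400))]))
go(.5518,.1215,.195,104)
E
```

```text
clock: 23.9
eef_pos: [0.5263, -0.2289, 0.2021]
tool_rot: [0.804, 0.595, 0.002, 0.003]
ft_force: [-0.2, 0.6, 0.1]
grip_width: 0.0852
at [ 0.5242 -0.228   0.1982] ang 72.99 tilt [ 0. -0. -1.] shift [ 0.3423 -0.0759  0.0033] dist 0.351 turn/120 -0.2584 rows 5.6099932065120255 w 0.0857 t 24.0 F [-0.5  0.2 -0.6]
```

View pics/z15.png

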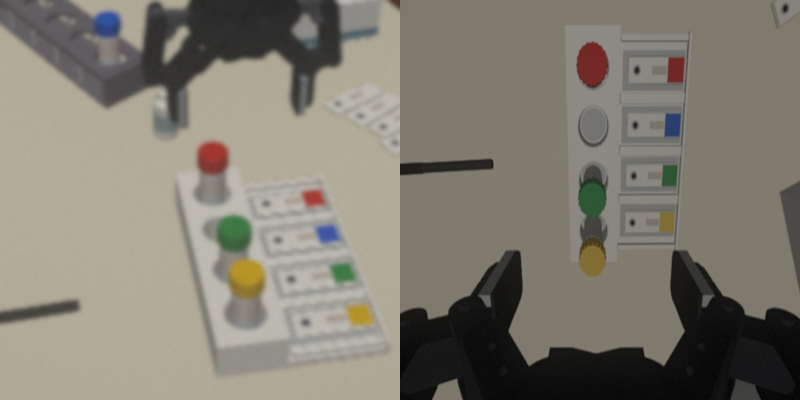

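Green is standing in place. Blue is the last one.

```bash
python3 -m inch '[[0.3423,-0.0759,0.003,-0.258,0],[0.3423,-0.0759,0.003,-0.258,0],[0.3423,-0.0759,0.003,-0.258,0],[0.3423,-0.0759,0.003,-0.258,0],[0.3423,-0.0759,0.003,-0.258,0],[0.3423,-0.0759,0.003,-0.258,0],[0.3423,-0.0759,0.003,-0.258,0],[0.3423,-0.0759,0.003,-0.258,0],[0.3423,-0.0759,0.003,-0.258,0]]'
python3 - <<'E'
from h import *
import cv2
o=bot.get_obs();im=bot.camera("wrist")[:,:,::-1].copy();cv2.imwrite("pics/w16.png",im);C=cam("wrist",o)
hsv=cv2.cvtColor(im,cv2.COLOR_BGR2HSV)
for n in("blue",):
    m=sum(cv2.inRange(hsv,(a,120,30),(b,255,255)) for a,b in RG[n]).astype(np.uint8)
    k,l,s,ce=cv2.connectedComponentsWithStats(m); i=1+np.argmax(s[1:,4]); p=onz(C,*ce[i],.094); print(n,s[i],p.round(4))
go(p[0],p[1],.065,104)
E
```

```text
clock: 25.12
eef_pos: [0.5516, 0.12, 0.1949]
tool_rot: [0.617, 0.787, -0.001, -0.0]
ft_force: [0.1, -0.0, -0.1]
grip_width: 0.0855
blue [ 255  189   40   42 1293] [0.5521 0.1202 0.094 ]
at [0.5518 0.12   0.1952] ang 103.83 tilt [-0.    -0.001 -1.   ] shift [0.0002 0.0004 0.1302] dist 0.13 turn/120 -0.0015 rows 2.0839904206249904 w 0.0854 t 25.175 F [-0.1 -0.1  0. ]
```

View pics/w16.png

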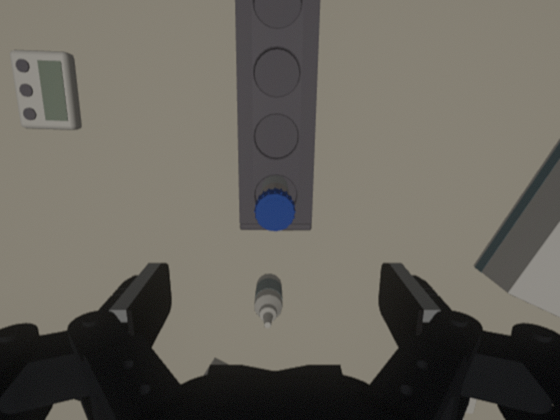

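Blue is at (275,210). The vial at (268,295) is well clear of the fingers.

```bash
python3 -m inch '[[-0.001,0,0.05,0,0],[-0.001,0,0.09,0,0],[-0.001,0,0.12,0,0],[-0.001,0,0.13,0,0],[-0.001,0,0.13,0,0],[-0.001,0,0.13,0,0.6],[-0.001,0,0.13,0,0.9],[-0.001,0,0.13,0,0.9],[-0.001,0,0.13,0,0.9],[-0.001,0,0.13,0,0.9]]' && python3 -m inch '[[0,0,-0.03,0,0.9],[0,0,-0.06,0,0.9],[0,0,-0.1,0,0.9],[0,0,-0.13,0,0.9],[0,0,-0.13,0,0.9],[0,0,-0.13,0,0.9]]'
python3 - <<'E'
from h import *
import cv2
held("blue",.13,"pics/w17.png")
go(.539,-.1791,.195,73.1)
s=bot.camera("side")[:,:,::-1][50:200,150:300]; w=cv2.imread("pics/w17.png")
cv2.imwrite("pics/z17.png",np.hstack([cv2.resize(s,(400,400)),cv2.resize(w[200:420,150:400],(400,400))]))
E
```

```text
clock: 26.42
eef_pos: [0.5527, 0.1206, 0.0666]
tool_rot: [0.616, 0.788, 0.001, 0.0]
ft_force: [-1.9, -0.6, 5.8]
grip_width: 0.0264
clock: 27.18
eef_pos: [0.5516, 0.1203, 0.1944]
tool_rot: [0.616, 0.788, -0.001, -0.001]
ft_force: [0.7, 0.0, -0.6]
grip_width: 0.0263
blue blob 238 311 344 cap centre in tool x,y: [0.0012 0.0007]
at [0.5512 0.1202 0.1939] ang 103.95 tilt [ 0.    -0.003 -1.   ] shift [-0.2876 -0.084  -0.0009] dist 0.3 turn/120 0.2571 rows 4.793316397982806 w 0.0263 t 27.225 F [-0.7  1.  -0.3]
```

View pics/z17.png

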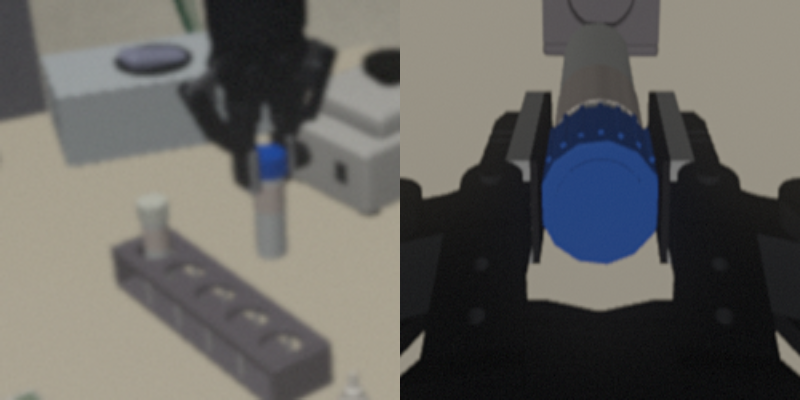

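Blue is held straight. Transfer to the blue well.

```bash
python3 -m inch '[[-0.2885,-0.084,0,0.257,0.9],[-0.2885,-0.084,0,0.257,0.9],[-0.2885,-0.084,0,0.257,0.9],[-0.2885,-0.084,0,0.257,0.9],[-0.2885,-0.084,0,0.257,0.9],[-0.2885,-0.084,0,0.257,0.9],[-0.2885,-0.084,0,0.257,0.9],[-0.2885,-0.084,0,0.257,0.9],[-0.2885,-0.084,0,0.257,0.9]]'
python3 -c "
from h import *
go(.5388,-.1799,.0675,73.1)"
```

```text
clock: 28.4
eef_pos: [0.5404, -0.1784, 0.1956]
tool_rot: [0.803, 0.596, -0.0, -0.0]
ft_force: [0.2, -0.3, -0.7]
grip_width: 0.0264
at [ 0.5404 -0.1784  0.1956] ang 73.24 tilt [ 0. -0. -1.] shift [-0.0019 -0.0011  0.1281] dist 0.128 turn/120 0.0011 rows 2.049146089273459 w 0.0264 t 28.4 F [ 0.2 -0.3 -0.7]
```

```bash
python3 -m inch '[[-0.001,-0.0012,0.04,0.001,0.9],[-0.001,-0.0012,0.07,0.001,0.9],[-0.001,-0.0012,0.09,0.001,0.9],[-0.001,-0.0012,0.11,0.001,0.9],[-0.001,-0.0012,0.12,0.001,0.9],[-0.001,-0.0012,0.127,0.001,0.9],[-0.001,-0.0012,0.127,0.001,0.9],[-0.001,-0.0012,0.127,0.001,0.9]]'
python3 - <<'E'
from h import *
import cv2
go(.5388,-.1799,.0665,73.1)
s=bot.camera("side")[:,:,::-1][150:350,200:400]; w=bot.camera("wrist")[:,:,::-1]
cv2.imwrite("pics/z18.png",np.hstack([cv2.resize(s,(400,400)),cv2.resize(w[200:420,150:400],(400,400))]))
E
```

```text
clock: 29.4
eef_pos: [0.5394, -0.1806, 0.0694]
tool_rot: [0.804, 0.595, 0.0, 0.001]
ft_force: [-0.2, 0.8, 1.0]
grip_width: 0.0261
at [ 0.5394 -0.1806  0.0694] ang 72.99 tilt [-0.     0.001 -1.   ] shift [ 0.0005 -0.0008  0.0029] dist 0.003 turn/120 -0.0009 rows 0.04810147082011003 w 0.0261 t 29.4 F [-0.2  0.8  1. ]
```

View pics/z18.png

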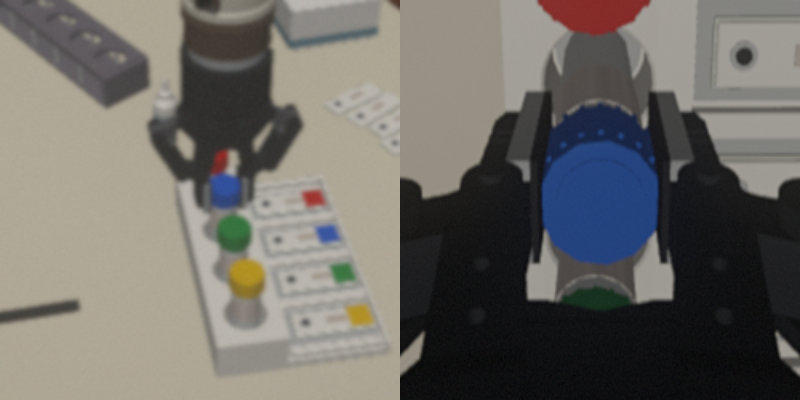

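Blue is in its well between red and green. Release and rise clear.

```bash
python3 -m inch '[[0,0,0.003,0,0.9],[0,0,0.003,0,0.9],[0,0,0.003,0,0.6],[0,0,0.003,0,0.2],[0,0,0.003,0,0],[0,0,0.003,0,0],[0,0,-0.04,0,0],[0,0,-0.1,0,0],[0,0,-0.15,0,0],[0,0,-0.18,0,0]]' && python3 -m inch '[[0,0,0,0,0],[0,0,0,0,0],[0,0,0,0,0]]'
python3 - <<'E'
from h import *
import cv2
o=bot.get_obs();w=bot.camera("wrist")[:,:,::-1].copy();s=bot.camera("side")[:,:,::-1];cv2.imwrite("pics/w19.png",w)
cv2.imwrite("pics/s19.png",bot.camera("scene")[:,:,::-1])
cv2.imwrite("pics/z19.png",np.hstack([cv2.resize(s[100:350,170:420],(400,400)),cv2.resize(w,(400,400))]))
C=cam("wrist",o);hsv=cv2.cvtColor(w,cv2.COLOR_BGR2HSV)
W=dict(yellow=(.5099,-.2748),green=(.5244,-.227),blue=(.539,-.1791),red=(.5535,-.1313))
for n in W:
    m=sum(cv2.inRange(hsv,(a,120,30),(b,255,255)) for a,b in RG[n]).astype(np.uint8)
    k,l,s,ce=cv2.connectedComponentsWithStats(m); i=1+np.argmax(s[1:,4]); p=onz(C,*ce[i],.094)[:2]; print(n,s[i],p.round(4),"err mm",((p-W[n])*1e3).round(1))
E
```

```text
clock: 30.75
eef_pos: [0.5397, -0.1807, 0.2519]
tool_rot: [0.804, 0.595, 0.001, 0.002]
ft_force: [1.4, -0.1, -0.5]
grip_width: 0.0856
clock: 31.12
eef_pos: [0.5379, -0.1801, 0.2466]
tool_rot: [0.804, 0.595, -0.001, -0.002]
ft_force: [-0.2, 0.4, -0.5]
grip_width: 0.0855
yellow [261 281  30  34 813] [ 0.5087 -0.2757] err mm [-1.2 -0.9]
green [261 238  30  26 190] [ 0.525  -0.2329] err mm [ 0.6 -5.9]
blue [260 178  32  34 837] [ 0.5376 -0.1809] err mm [-1.4 -1.8]
red [259 121  34  35 898] [ 0.552  -0.1346] err mm [-1.5 -3.3]
```

View pics/z19.png

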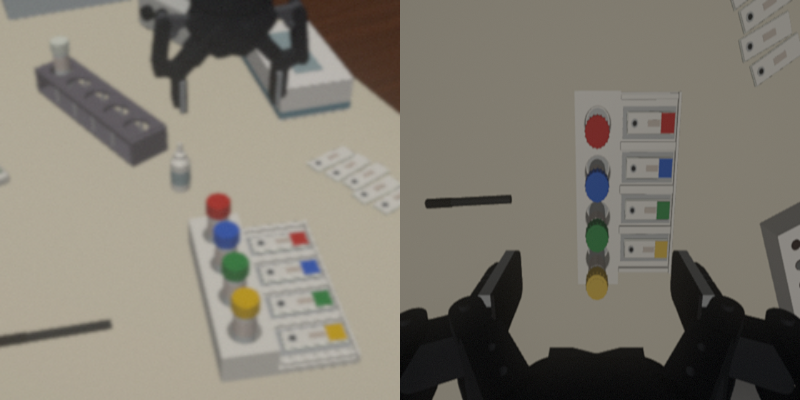

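View pics/s19.png

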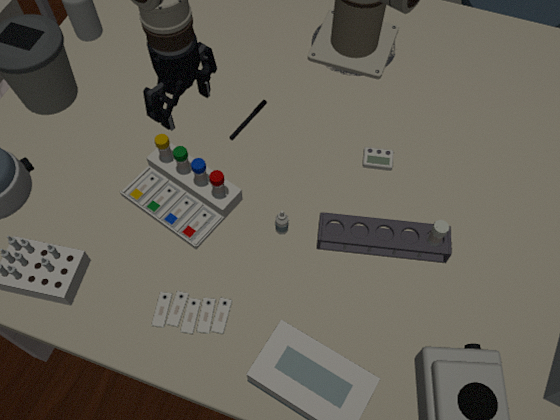

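All four stand upright in their wells, caps in the order yellow (162,142), green (181,154), blue (199,166), red (217,178), each in line with its sticker. The white control is still in the rack at (441,229). The gripper is open and about 15 cm above the caps. The green offset of 5.9 mm comes from a partial colour mask (190 px), and the pictures show green seated like the others.

```bash
python3 -c "
from workcell import bot
print(bot.job_done())"
```

```text
the job is handed in; nothing more can be done
None
```

The job is done and handed in at about 31 s of the 106 s allowed. The red, yellow, green and blue containers went one at a time, held by their caps, from the rack to the wells in line with their matching stickers.

**Final pictures:** All four containers stand upright in the same order as the cassettes (yellow, green, blue, red). The white control is still in its rack hole, the vial between the rack and station has not moved, and the open gripper is clear above.

**Position checks:**
- **Yellow and blue:** the cap positions were within about 2.5 mm of the fitted well centres.
- **Red:** the cap read about 3.6 mm off, which is inside the 5.5 mm of play in the well.
- **Green:** the cap read 5.9 mm off. I put this down to the colour detection catching only part of the cap; in the pictures green is seated like the others, and I did not re-measure it.
- **Grip width:** it read about 26.4 mm on each 29 mm cap. That disagrees with the stated size, but it was the same for all four and every grasp held.

The largest wrist force I saw at the end of a move was about 6 N.

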